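# Back the microtome's feed wheel off by one notch

## Robot

A 6-joint arm with a two-finger parallel gripper is mounted at the origin on the work surface. World frame = base frame: x ahead of the robot, y to its left, z up, the work surface at z = 0. Lengths are in m, angles in rad, forces in N, time in s.
With the tool pointing down it reaches from about 0.35 to 0.775 m from the base axis. Payload 5.5 kg.
Tool frame: the origin (TCP) lies on the centre line of the jaws, within the pads' length; the fingertips stand 14 mm ahead of it and the grasp point (between the pads) lies 5 mm behind it (env.nose_length is the distance from the TCP to the fingertips, in m); z points along the fingers, y is the line along which they close (so a half turn about z gives the same grasp; the last joint's range is limited). The gripper opens to 85 mm and grips with 20 to 120 N. Pads are 22 mm wide; open, the fingers measure 114 mm over their backs; the gripper's body (76 mm by 85 mm) begins 54 mm behind the grasp point. The pads swing forward as they close: fully open they stand 13 mm farther back than shut.
Start: joints at [-1.256, 0.313, 0.046, 1.304, 0, 1.431], TCP at [0.253, -0.517, 0.245] pointing down, gripper open.
Joint ranges: [-2.76, 2.76], [-0.86, 1.69], [-1.03, 1.26], [-2.2, 2.34], [-1.47, 1.5], [-3.14, 3.14]. Speed limits (rad/s): [2.57, 2.57, 3.14, 3.14, 3.14, 3.14].

## Interface

Orientations are given as a unit quaternion [x, y, z, w].
In Python, from rig import env, eoat, kinematics, readout, viewer gives the robot as it stands. Calls block until the motion is done:
- env.reach(position, orientation): joint-space move of the TCP to a pose.
- env.movel(position, attitude=None, velocity=0.15, threshold=None): straight line of the TCP; attitude=None keeps the orientation; velocity is the mean speed in m/s. With threshold (N) it stops when the force on the tool has changed by that much, and returns True; else False.
- env.set_joints(angles): joint-space move.
- eoat.set_gripper(opening, squeeze=None): finger opening in m; squeeze is the grip in N (None keeps the last); returns when the fingers have stopped.
- env.sleep(seconds).
- kinematics.solve_ik(position, orientation): joint angles nearest the present ones, or None.
- readout.sense(): the state.
- viewer.get_image(name): name is "scene" or "top" or "wrist"; returns (picture, depth): 480x640x3 uint8, blue, green, red; 480x640 float32, m along the optical axis (not along the pixel's ray), 0 where there is no reading.
- viewer.camera_model(name): a dict with "intrinsics" (3x3 intrinsics, pixels), "xyz" and "attitude" of the camera in the world. Camera axes: x right, y up, looking along -z (the intrinsics and any distortion apply to the point x, -y, -z); pixel columns grow to the right and rows downward; lengths in m; the calibration is good to about 2 mm. A picture is of the moment at which its call begins: read the wrist's pose just before it. camera_model takes no time and is no camera call; for the wrist camera it gives the pose at the moment of the call.
A pose or a line that the arm cannot do raises env.Unreachable and nothing moves.
- env.job_done(): hands the job in; it is judged then, once.
The state is a dict: "time": time; "qpos": joint angles; "dq": joint speeds; "joint_efforts": joint torques, N m; "tcp_pos": TCP position; "tool_rot": TCP orientation; "ft_force": force on the tool from outside, world axes, zero at the start; "moment": the same for the moment, N m; "grip_width": finger opening in m; "grasp_force": force on a finger pad.
Only numpy, scipy, OpenCV 4.12 (cv2) and the standard library are available. Lean on these libraries where they do the work, as an engineer would, in place of code of your own. Each camera call takes 0.05 s, during which the arm holds its last target. There are 200 camera calls.

## Task

Back the specimen off the knife by one notch: with closed fingertips, lift the microtome's pawl out of the ratchet teeth by pushing its red ball over until the pawl stays thrown back, push the star handle backward by exactly one notch, then push the pawl's raised arm back over so that its nose drops fully into the new notch, and draw clear. Only push: pinch or pick up nothing, do not force anything, do not feed the wheel forward, and leave the knife sledge and everything else on the bench where it is.

Things in the scene. Friction and masses are not known exactly. Their poses are not given: they have to be found in the camera images.
- microtome: Dark green sledge microtome, fixed. Origin on the bench (z = 0) under the feed axle. x: along the level feed axle, away from the bed; y along the bed; z up ('local' below means this frame). Bed: x -163 to -10, y -205 to 175 mm, 88 mm high with its rails; gear case behind the wheel 141 mm, specimen head (x -66 to 0, y -25 to 21) 170 mm high. The parts to handle are on its +x side.
- feed_wheel (a joint): Feed wheel, rad, growing as it turns BACKWARD (its top goes to local +y). Starts at 0 to 0.05; one notch is 0.419 (24 degrees, 15 teeth). Pawl down: about 0.09 of play, backward it stops hard at 0.08 (first notch) or 0.50 (next one back), forward the tooth ramps lift the pawl. Pawl up: turns both ways against about 2 N at a ball end and stays where left.
- wheel_centre (a point): On the axle, in the middle plane of the star handle: local x 45, y 0, z 100 mm. Steel ratchet disc at local x 0 to 12 mm, tip radius 55 mm, saw teeth 7 mm deep; the black star handle has five arms, 9 mm thick, with ball ends, at local x 34 to 56 mm.
- star_tip (a point): Centre of the black ball end (22 mm across) of the uppermost star arm, 75 mm from the axle, local x 45 mm. At the start the arm leans 26 degrees from upright to local -y (ball at about y -33, z 167 mm); one notch back brings it almost upright.
- pawl (a joint): The pawl, a dark steel arm whose nose lies in the teeth at the wheel's top. Rad, growing as its red ball swings to local +y: 0 = nose fully down in a notch, about 0.12 = nose on a tooth tip, above 0.15 clear of the teeth, 1.22 = thrown back on its stop. Its own weight (under 1 N at the ball) drops it into the teeth below about 0.65 and keeps it thrown back above that.
- pawl_pivot (a point): The pawl's pin, parallel to the axle, at local y 62, z 164 mm, on a pillar (local x -20 to -8, y 47 to 77 mm) 174 mm high; the stop pin, 8 mm thick, lies at local x -14 to 12, y 87, z 166 mm.
- pawl_ball (a point): Centre of the red ball, 25 mm across, on the pawl's handle, 50 mm from the pawl's pin, local x 6 mm. Pawl down: local y 56, z 214 mm. Thrown back: about y 107, z 187 mm.
- pawl_nose (a point): Middle of the tip of the pawl's nose, 12 mm wide along local x, 64 mm from the pin; it points to local -y from the pin and hooks down. Pawl thrown back: about local y 27, z 217 mm, so the arm then stands almost upright: pushing this raised arm to local -y brings the pawl over again (the ball leans too low for a level push).
- knife_sledge (a joint): Knife sledge, a dark block 84 x 90 mm on the bed's rails with a knife bar across it. Value in m along local +y from a centre at local y -140 mm; starts at -0.01 to 0.03. It slides if pushed with 4 N.
- sledge_top (a point): Middle of the knife bar's top, 156 mm above the bench; the bar covers local x -143 to -32 mm, the blade's edge stands 166 mm high.
- wax_block: Bystander, loose: spare wax block in a yellow cassette, 42 x 30 x 21 mm; origin under its centre.
- stain_bottle: Bystander, loose: amber stain bottle with black cap, 40 mm across, 75 mm high; origin under its centre.
- specimen_jar: Bystander, loose: glass jar with white lid, 48 mm across, 60 mm high; origin under its centre.
- section_dish: Bystander, loose: clear dish with red sections, 56 mm across, 14 mm high, standing on the microtome's bed; origin under its centre.
- petri_dish: Bystander, loose: petri dish with red specimens, 90 mm across, 15 mm high, in the white tray; origin under its centre.
- forceps: Bystander, loose: steel forceps, 115 mm long along its x, lying on the bench; origin under its centre.
- slide_box: Bystander, loose: blue slide box with white lid, 90 x 36 x 35 mm; origin under its centre.

How it is judged:
By the outcome, as a careful person would: the job done as asked, in the order asked, and still so for the second after the job is handed in, with the robot touching nothing.
It also fails if it takes over 48 s, if anything falls off the work surface, if the arm or the gripper's body presses on something with over 40 N, if the wrist force passes 120 N, or if a joint passes its speed limit or range.

## Working session

There is one attempt and no reset: what is moved stays moved. The work goes in short steps, each a Python script; the robot and the scene stay as the last script left them, time stands still between calls to the robot, and variables do not carry over. Pictures are saved under pics/ and viewed, at most 10 in all, crops included, and the job is handed in when it is done.

```bash
ls; mkdir -p pics; cat > h.py <<'E'
import numpy as np, cv2
from scipy.spatial.transform import Rotation as R
from rig import env, eoat, kinematics, readout, viewer
def pts(name):
    m=viewer.camera_model(name); im,d=viewer.get_image(name)
    return im,d,m
def unproj(u,v,z,m):
    K=np.array(m["intrinsics"]); x=(u-K[0,2])/K[0,0]*z; y=(v-K[1,2])/K[1,1]*z
    p=np.stack([x,-y,-np.asarray(z)],-1)
    A=np.array(m["attitude"]); r=R.from_quat(A) if A.size==4 else R.from_matrix(A)
    return r.apply(p.reshape(-1,3)).reshape(p.shape)+np.array(m["xyz"])
E
python3 - <<'E'
from h import *
for n in ["scene","top"]:
    im,d,m=pts(n); cv2.imwrite(f"pics/{n}0.png",im); np.savez(f"{n}0.npz",im=im,d=d); print(n,m,(d>0).mean())
s=readout.sense(); print(s)
E
```

```text
pics
scene {'intrinsics': array([[487.40091538,   0.        , 316.28424141],
       [  0.        , 487.40091538, 246.4305768 ],
       [  0.        ,   0.        ,   1.        ]]), 'xyz': array([ 0.95658722, -0.46243189,  1.08362488]), 'attitude': array([0.26108197, 0.09352612, 0.3130405 , 0.90834724])} 0.9960970052083333
top {'intrinsics': array([[442.63747833,   0.        , 315.74174893],
       [  0.        , 442.63747833, 230.10948985],
       [  0.        ,   0.        ,   1.        ]]), 'xyz': array([0.46231335, 0.04034431, 1.47486888]), 'attitude': array([-0.0235566 ,  0.03723805,  0.70779361, -0.7050437 ])} 0.9959049479166666
{'time': 0.1, 'qpos': array([-1.25560337e+00,  3.13911661e-01,  4.50972578e-02,  1.30361359e+00,
        2.46616105e-05,  1.43119955e+00]), 'dq': array([ 0.00091389, -0.00095909,  0.00368477, -0.00126788, -0.00052038,
       -0.00041657]), 'joint_efforts': array([ 1.66982289e-03, -4.81727600e+01,  2.99242973e+01,  1.27798843e-02,
       -2.08965621e-04,  1.08927020e-05]), 'tcp_pos': array([ 0.25244545, -0.51613581,  0.2445077 ]), 'tool_rot': array([ 9.74256679e-01,  2.25440140e-01, -5.92533361e-05, -8.13772398e-04]), 'ft_force': array([-0.6532232 , -0.36524829,  0.6085338 ]), 'moment': array([0.02270306, 0.01681568, 0.03230153]), 'grasp_force': 0.0, 'grip_width': 0.08552116624758781}
```

View pics/scene0.png

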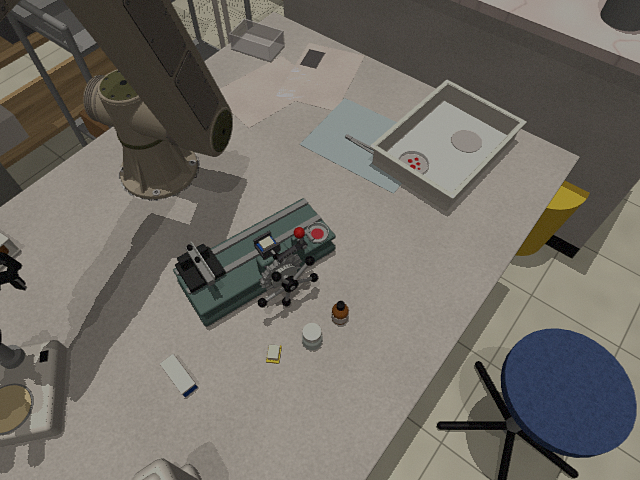

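View pics/top0.png

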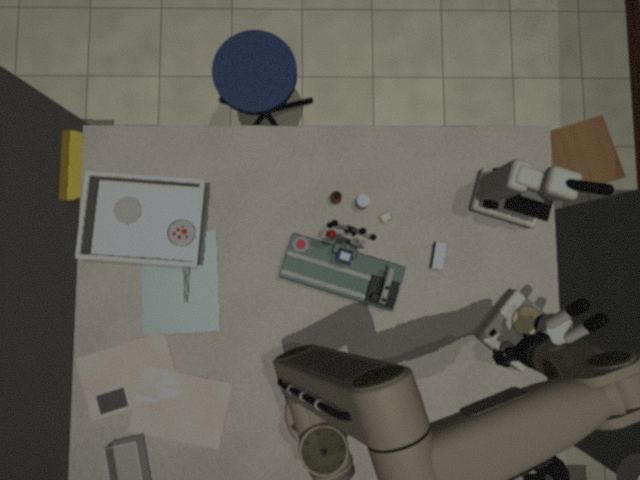

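The scene view shows the red pawl ball at (299,232), the star handle around (290,284) and the sledge at (200,265). In the top view the ball is at (331,233) and the bed runs from (385,290) to (300,250), so local +y is about world +y with a small negative yaw.

```bash
cat >> h.py <<'E'
def cloud(d,m):
    v,u=np.mgrid[0:480,0:640]; return unproj(u,v,d,m)
def ray(u,v,m):
    o=np.array(m["xyz"]); p=unproj(np.array([u]),np.array([v]),np.array([1.]),m)[0]; return o,(p-o)/np.linalg.norm(p-o)
def blobs(mask,amin=8):
    n,l,s,c=cv2.connectedComponentsWithStats(mask.astype(np.uint8)); return [(c[i],s[i,4],l==i) for i in range(1,n) if s[i,4]>=amin]
def meet(a,b):
    (o,d),(p,e)=a,b; t=np.linalg.lstsq(np.stack([d,-e],1),p-o,rcond=None)[0]
    x,y=o+t[0]*d,p+t[1]*e; return (x+y)/2,np.linalg.norm(x-y)
E
python3 - <<'E'
from h import *
rr={}
for n in ["scene","top"]:
    f=np.load(n+"0.npz"); im,d=f["im"],f["d"]; m=viewer.camera_model(n); P=cloud(d,m)
    hsv=cv2.cvtColor(im,cv2.COLOR_BGR2HSV); H,S,V=[hsv[...,i].astype(int) for i in range(3)]
    red=((H<6)|(H>174))&(S>150)&(V>80)
    for c,a,l in blobs(red):
        z=np.median(P[l],0); print(n,"red",c.round(1),a,z.round(3), "maxz",P[l][:,2].max().round(3))
        if z[2]>.17: rr[n]=ray(*c,m)
    green=(H>65)&(H<100)&(S>50)&(P[...,2]>.06)&(P[...,2]<.1)&(np.hypot(P[...,0]-.5,P[...,1])<.35)
    box=cv2.minAreaRect((P[green][:,:2]*1000).astype(np.float32)); print(n,"bed",green.sum(),box, np.median(P[green][:,2]))
    print(cv2.boxPoints(box).round(0).tolist())
    blk=(V<45)&(P[...,2]>.02)&(P[...,2]<.2)&(P[...,0]>.4)&(P[...,0]<.7)&(abs(P[...,1])<.25)
    for c,a,l in blobs(blk): print(n,"blk",c.round(1),a,np.median(P[l],0).round(3))
print("ball",meet(rr["scene"],rr["top"]))
E
```

```text
scene red [409.5 160.5] 12 [0.567 0.459 0.018] maxz 0.022
scene red [412.6 166.2] 14 [0.587 0.447 0.017] maxz 0.02
scene red [298.7 231.7] 84 [ 0.566 -0.034  0.223] maxz 0.228
scene red [316.8 233.3] 95 [0.54  0.059 0.084] maxz 0.088
scene bed 489 ((486.653564453125, -82.66941833496094), (372.65594482421875, 214.03269958496094), 72.99107360839844) 0.0796907081288376
[[330.0, -230.0], [534.0, -292.0], [643.0, 64.0], [439.0, 127.0]]
scene blk [270.  250.1] 234 [ 0.519 -0.083  0.162]
scene blk [308.8 251.2] 419 [ 0.561 -0.017  0.102]
scene blk [329.2 250.8] 17 [0.574 0.068 0.023]
scene blk [197.  259.3] 26 [ 0.41  -0.198  0.165]
scene blk [216.4 268.6] 224 [ 0.426 -0.17   0.104]
scene blk [260.5 268. ] 44 [ 0.51  -0.111  0.12 ]
scene blk [269.8 263.2] 8 [ 0.527 -0.096  0.135]
scene blk [196.6 282.1] 253 [ 0.415 -0.223  0.104]
scene blk [276.  276.1] 83 [ 0.578 -0.127  0.176]
scene blk [313.7 277. ] 50 [ 0.607 -0.036  0.071]
scene blk [289.7 284. ] 155 [ 0.589 -0.099  0.112]
scene blk [235.2 298.4] 314 [ 0.489 -0.185  0.047]
scene blk [215.  287.6] 15 [ 0.445 -0.202  0.081]
scene blk [24
[... 411 characters left out ...]
92626953125, -123.25920104980469), (300.9227600097656, 110.43592071533203), 33.29666519165039) 0.08121096135736972
[[325.0, -160.0], [385.0, -252.0], [637.0, -87.0], [576.0, 5.0]]
top blk [336.3 195.6] 18 [ 0.694 -0.053  0.074]
top blk [332.3 223.6] 36 [ 0.597 -0.036  0.155]
top blk [350.4 230.3] 41 [ 0.577 -0.095  0.115]
top blk [361.7 231. ] 26 [ 0.571 -0.121  0.175]
top blk [372.5 236.7] 14 [ 0.559 -0.164  0.099]
top blk [347.3 241.5] 15 [ 0.542 -0.078  0.166]
top blk [371.8 278.7] 10 [ 0.43  -0.16   0.103]
top blk [380.4 282.9] 61 [ 0.416 -0.185  0.104]
top blk [369.2 286.5] 8 [ 0.405 -0.15   0.102]
ball (array([ 0.56104637, -0.0293911 ,  0.21433813]), np.float64(0.00047954099249293347))
```

```bash
cat >> h.py <<'E'
import json,os
PSI=np.radians(-17.); BALL=np.array([.5610,-.0294])
if os.path.exists("pose.json"): PSI,OX,OY=json.load(open("pose.json")); O=np.array([OX,OY])
else:
    O=BALL-np.array([[np.cos(PSI),-np.sin(PSI)],[np.sin(PSI),np.cos(PSI)]])@[.006,.056]
RL=np.array([[np.cos(PSI),-np.sin(PSI)],[np.sin(PSI),np.cos(PSI)]])
def W(x,y,z):  # local mm -> world m
    return np.r_[O+RL@np.array([x,y])/1000, z/1000]
def L(p): return np.r_[RL.T@(np.asarray(p)[:2]-O)*1000, p[2]*1000]
def att(sgn):
    ex=np.r_[RL[:,0],0]*sgn; z=np.array([0,0,-1.]); return R.from_matrix(np.stack([np.cross(ex,z),ex,z],1)).as_quat()
def tip(x,y,z,v=.15,thr=None,sgn=None): # fingertip centre
    return env.movel(W(x,y,z+env.nose_length*1000),None if sgn is None else att(sgn),v,thr)
def st(): s=readout.sense(); return round(s["time"],2),L(s["tcp_pos"]).round(1),s["ft_force"].round(1)
E
python3 - <<'E'
from h import *
m={n:viewer.camera_model(n) for n in("scene","top")}
for a,b in [((276,276.1),(361.7,231)),((262,302.2),(372.5,236.7))]:
    p,e=meet(ray(*a,m["scene"]),ray(*b,m["top"])); print(p.round(4),e.round(4),L(p).round(1))
eoat.set_gripper(0.0)
p=readout.sense()["tcp_pos"]; env.movel([p[0],p[1],.40],None,.3)
for s in(1,-1): print(s,kinematics.solve_ik(W(20,-10,400),att(s)))
s=min((1,-1),key=lambda s:abs(kinematics.solve_ik(W(20,-10,400),att(s))[5]))
env.reach(W(20,-10,400),att(s)); print(s,st(),readout.sense()["qpos"].round(2),readout.sense()["grip_width"])
m=viewer.camera_model("wrist"); im,d=viewer.get_image("wrist"); np.savez("w1.npz",im=im,d=d,K=m["intrinsics"],x=m["xyz"],a=m["attitude"])
print(m); cv2.imwrite("pics/w1.png",im)
E
```

```text
[ 0.5722 -0.1225  0.1629] 0.0004 [ 43.9 -29.8 162.9]
[ 0.5602 -0.1655  0.0893] 0.0005 [ 45.  -74.3  89.3]
1 [-0.31478345  0.3067211   0.41418     1.67825522  0.          1.55271885]
-1 [-0.31478345  0.3067211   0.41418     1.67825522  0.         -1.58887381]
1 (3.41, array([ 20.1, -11. , 399.9]), array([ 0.8, -0.5, -0.8])) [-0.32  0.31  0.41  1.68 -0.    1.55] -7.181332890328018e-05
{'intrinsics': array([[373.98004603,   0.        , 322.01971162],
       [  0.        , 373.98004603, 242.69415365],
       [  0.        ,   0.        ,   1.        ]]), 'xyz': array([ 0.57593824, -0.03106128,  0.52741017]), 'attitude': array([-0.1368862 ,  0.01971245, -0.14638488,  0.97951266])}
```

View pics/w1.png

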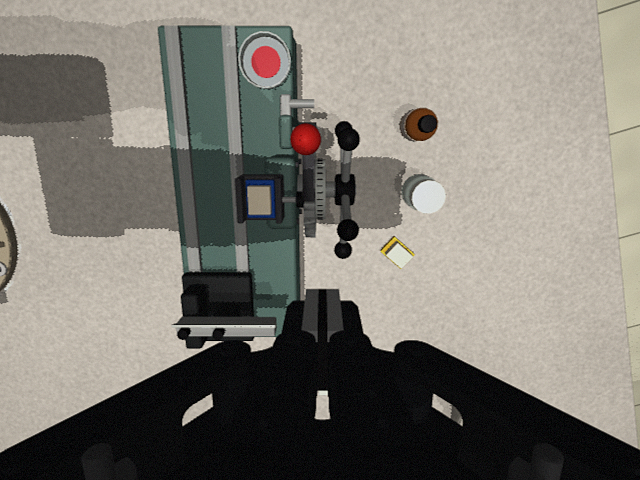

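The wrist view has local +y up and local +x right. It shows the red ball at (306,139), the uppermost star tip at (347,230), the +y star tip at (348,139) and the closed fingertips at about (322,292).

```bash
cat >> h.py <<'E'
def circ(im,kind,u,v,rad=20):
    hsv=cv2.cvtColor(im,cv2.COLOR_BGR2HSV); H,S,V=[hsv[...,i].astype(int) for i in range(3)]
    k=((H<8)|(H>172))&(S>140)&(V>60) if kind=="red" else (V<60)
    k=k.astype(np.uint8); yy,xx=np.mgrid[0:480,0:640]; k[np.hypot(xx-u,yy-v)>rad]=0
    if kind!="red": k=cv2.morphologyEx(k,cv2.MORPH_OPEN,cv2.getStructuringElement(cv2.MORPH_ELLIPSE,(17,17)))
    c=max(cv2.findContours(k,cv2.RETR_EXTERNAL,cv2.CHAIN_APPROX_NONE)[0],key=cv2.contourArea)
    return cv2.minEnclosingCircle(c)
def atz(u,v,m,z): o,d=ray(u,v,m); return o+d*(z-o[2])/d[2]
E
python3 - <<'E'
from h import *
f=np.load("w1.npz"); m=dict(intrinsics=f["K"],xyz=f["x"],attitude=f["a"]); im=f["im"]
P={}
for k,kind,u,v,z,r in [("ball","red",306,139,.214,24),("t1","b",347,230,.167,17),("t2","b",348,139,.152,17)]:
    (c,rad)=circ(im,kind,u,v,r); P[k]=atz(*c,m,z); print(k,np.round(c,1),round(rad,1),P[k].round(4),L(P[k]).round(1))
q=P["t2"]-P["t1"]; print("yaw",np.degrees(np.arctan2(-q[0],q[1])),np.linalg.norm(q[:2]))
sc=viewer.camera_model("scene")
f0=np.load("scene0.npz")["im"]
print("tri ball",meet(ray(*circ(im,"red",306,139,24)[0],m),ray(298.7,231.7,sc)))
# bed's +x edge at two rows
hsv=cv2.cvtColor(im,cv2.COLOR_BGR2HSV)
g=(hsv[...,0]>65)&(hsv[...,0]<100)&(hsv[...,1]>60)
e=[(np.where(g[r,:320])[0].max(),r) for r in list(range(32,80,6))+list(range(245,268,4))]
pe=np.array([atz(u,v,m,.08)[:2] for u,v in e]); vx,vy,x0,y0=cv2.fitLine(pe.astype(np.float32),cv2.DIST_HUBER,0,.01,.01).ravel()
print(e); print("edge yaw",np.degrees(np.arctan2(-vx,vy)) )
d=f["d"]; Pc=cloud(d,m); print("d bed",Pc[60,200],Pc[139,306])
E
```

```text
ball [305.  138.9] 15.7 [ 0.5626 -0.0292  0.214 ] [  7.5  56.7 214. ]
t1 [347.  229.5] 10.7 [ 0.5741 -0.1236  0.167 ] [ 46.1 -30.3 167. ]
t2 [346.5 136.5] 14.1 [ 0.599  -0.0384  0.152 ] [ 45.   58.5 152. ]
yaw -16.263911529689214 0.08875820313614059
tri ball (array([ 0.56229207, -0.02955459,  0.21586792]), np.float64(0.0010393960205116071))
[(np.int64(291), 32), (np.int64(292), 38), (np.int64(295), 44), (np.int64(295), 50), (np.int64(295), 56), (np.int64(292), 62), (np.int64(295), 68), (np.int64(295), 74), (np.int64(298), 245), (np.int64(298), 249), (np.int64(298), 253), (np.int64(298), 257), (np.int64(298), 261), (np.int64(298), 265)]
edge yaw -17.159475
d bed [0.47219791 0.08452841 0.07847468] [ 0.56384035 -0.02957359  0.22592182]
```

```bash
python3 - <<'E'
from h import *
tip(6,12,260,.2,sgn=1); tip(6,12,198,.1); print(st())
print(tip(6,50,198,.06,15),st()); print(tip(6,76,198,.05,15),st())
env.sleep(.3)
im,d=viewer.get_image("scene"); a=im
tip(6,70,198,.1); tip(6,40,262,.15); env.sleep(.3); print(st())
im,d=viewer.get_image("scene"); m=viewer.camera_model("scene")
out=np.hstack([cv2.resize(x[190:340,200:380],None,fx=2.2,fy=2.2) for x in(a,im)]); cv2.imwrite("pics/a.png",out)
E
```

```text
(5.02, array([  6.5,  12. , 212.8]), array([ 0.1, -0.3,  0. ]))
False (5.8, array([  5.9,  50.2, 211.9]), array([ 0.3, -0.7,  0.2]))
False (6.47, array([  6. ,  76.2, 212. ]), array([-0. ,  0.3, -0.4]))
(7.99, array([  5.6,  40.3, 275.2]), array([0.6, 0.5, 0.4]))
```

View pics/a.png

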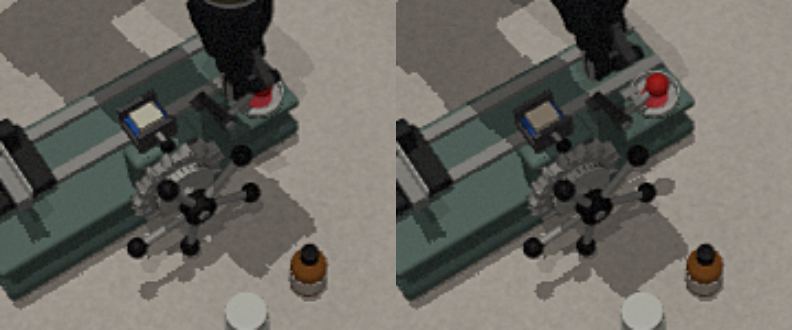

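The pawl is thrown back: the red ball is now at about (318,229) in scene pixels and the arm stands up. Next is the star push.

```bash
python3 - <<'E'
from h import *
m=viewer.camera_model("scene"); print("ball thrown",L(atz(318,228.6,m,.187)).round(1))
tip(6,20,285,.25); tip(52,-64,285,.25); tip(52,-64,164,.15); print(st())
print(tip(52,-40,164,.06,15),st()); print(tip(52,-22.5,164,.03,15),st()); env.sleep(.3); print(st())
tip(52,-50,164,.1); tip(52,-62,285,.25); tip(20,-11,386,.25); env.sleep(.2); print(st())
m=viewer.camera_model("wrist"); im,d=viewer.get_image("wrist"); np.savez("w2.npz",im=im,d=d,K=m["intrinsics"],x=m["xyz"],a=m["attitude"])
cv2.imwrite("pics/w2.png",cv2.resize(im[60:300,220:460],None,fx=2.4,fy=2.4))
E
```

```text
ball thrown [  8.  105.5 187. ]
(9.81, array([ 52.5, -63.7, 179.1]), array([-0.4,  0.6,  1.1]))
False (10.36, array([ 51.8, -39.2, 177.9]), array([0.1, 0.1, 0.6]))
False (11.09, array([ 51.9, -22. , 177.8]), array([-0. ,  0.1,  1. ]))
(11.39, array([ 51.8, -22.4, 177.8]), array([-0.5, -0. , -0.2]))
(13.27, array([ 19.8, -11.6, 397.7]), array([ 0.4, -0.2,  0.2]))
```

View pics/w2.png

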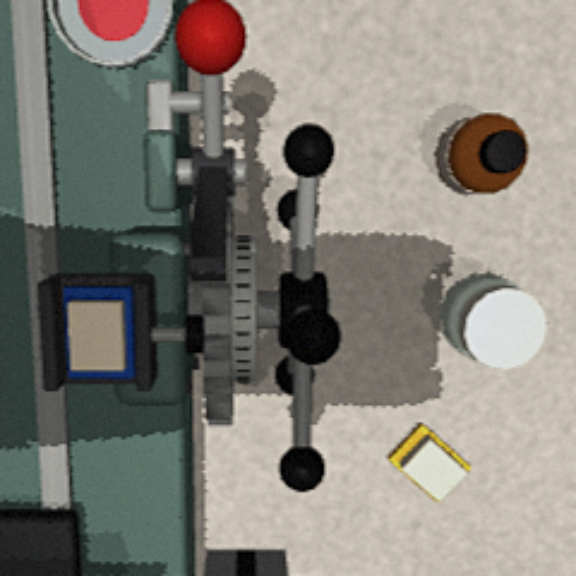

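Seen from above, the uppermost star ball is now at crop (312,336), i.e. (350,200), almost over the hub. The side balls are symmetric at (349,123) and (346,255), and the pawl is still thrown back.

```bash
python3 - <<'E'
from h import *
for n,(u,v),z in [("w1",(347,230),.1685),("w2",(350,200),.175)]:
    f=np.load(n+".npz"); m=dict(intrinsics=f["K"],xyz=f["x"],attitude=f["a"]); im=f["im"]
    p=L(atz(*circ(im,"b",u,v,16)[0],m,z)); print(n,circ(im,"b",u,v,16),p.round(1),np.degrees(np.arcsin(p[1]/75)).round(1))
for (u,v) in [(348.8,122.9),(345.8,255.4)]: print(L(atz(u,v,m,.123)).round(1))
u,v=circ(im,"red",308,75,20)[0]; print("ball",L(atz(u,v,m,.187)).round(1))
E
```

```text
w1 ((347.0, 229.5), 10.735555648803711) [ 46.  -29.9 168.5] -23.5
w2 ((348.1385498046875, 198.41566467285156), 13.4639892578125) [ 44.7   1.8 175. ] 1.4
[ 47.4  71.3 123. ]
[ 46.9 -71.3 123. ]
ball [  8.  107.5 187. ]
```

The wheel has moved about 24° and the star is upright, so it sits in the middle of the new notch. Now the pawl goes back over.

```bash
python3 - <<'E'
from h import *
tip(8,67,290,.25); tip(8,67,203,.12); print(st())
for y,z,v in [(57,199,.05),(46.5,192,.04),(39.5,183.5,.04),(36.5,179.5,.04)]:
    print(tip(8,y,z,v,15),st())
env.sleep(.4); a,_=viewer.get_image("scene")
tip(8,38,200,.1); tip(8,38,290,.25); tip(20,-11,386,.25); env.sleep(.2); print(st())
m=viewer.camera_model("wrist"); im,d=viewer.get_image("wrist"); np.savez("w3.npz",im=im,d=d,K=m["intrinsics"],x=m["xyz"],a=m["attitude"])
b,_=viewer.get_image("scene")
cv2.imwrite("pics/w3.png",np.hstack([cv2.resize(im[60:300,220:460],(480,480)),cv2.resize(b[190:340,230:330],(320,480))]))
c=circ(im,"red",306,139,24)[0]; print("ball",c,L(atz(*c,m,.214)).round(1))
E
```

```text
(14.84, array([  8.7,  66.8, 218.1]), array([0.6, 0.7, 1.2]))
False (15.21, array([  8.1,  56.6, 213.2]), array([-0.1,  0.7, -0.4]))
False (15.68, array([  7.8,  46.2, 205.7]), array([-0.4,  0.1, -0.7]))
False (16.1, array([  7.7,  39.2, 197.1]), array([-0.3,  0.1, -0.2]))
False (16.38, array([  7.9,  36.3, 193.3]), array([0.6, 0.1, 1. ]))
(18.48, array([ 19.3, -10.4, 398.2]), array([1.2, 0.8, 1.7]))
ball (307.0, 139.5) [  7.6  56.7 214. ]
```

View pics/w3.png

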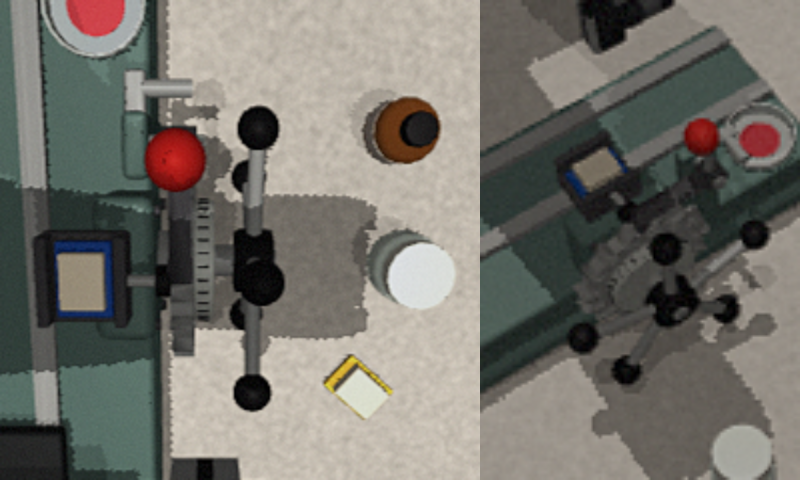

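The ball is back at local y 56.7 mm, the same as before the job, while a nose on a tooth tip would read about 6 mm more. The star is upright in the new notch and the arm is clear.

```bash
python3 -c "
from h import *
env.sleep(.3); print(env.job_done())"
```

```text
the job is handed in; nothing more can be done
None
```

I handed the job in after about 19 s of the 48 s: the wheel is back one notch (star upright), the pawl's ball is back at its original spot so the nose is fully down, and the arm is drawn clear.

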